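# Seat a cover plate with four lever nuts in cross order

### The job

Tighten the four lever nuts on the cover of the metal housing clockwise, each somewhat under half a turn, in cross order: any one first, then the one diagonally opposite it, then the other two. Bring each up by feel until it is firm (13 to 17 N of push at the lever's grip) but do not crush the gasket with more, so that the cover is seated evenly all round, and leave the flask, hex key and bolt nearby alone.

Things in the scene. Friction and masses are not known exactly. Their poses are not given: they have to be found in the camera images.
- housing: fixed aluminium housing, foot 150 x 150 mm, rubber gasket on top (upper face z = 43 mm). Origin: centre of its underside on the worktop, z up, x away from the robot; studs at x, y = +-52 mm, tips at z = 82 mm. From above, loose levers point 10 to 95 degrees counter-clockwise of their corner's outward diagonal and sweep clockwise round the outside of the corner to 55 to 120 degrees past it
- cover: loose steel cover plate 144 x 144 x 10 mm, boss in the middle; origin at the centre of its underside, z up. The nuts carry it down; it tips as single nuts go down. Once a nut bears, the gasket yields: push at the grip, square to the lever, rises from 8 N by 3 to 4 N per 0.1 rad; firm is 13 to 17 N, over about 22 N crushes it. A firm nut, let go, springs back up to 0.1 rad and stays nipped
- nut_fl: lever nut, near left (-x +y): hub 28 mm across, 22 mm high, arm with an upright black grip (16 mm thick) on its end. Origin on the stud axis at the hub's underside, z up, x along the lever; grip axis at x = 40 mm, from z = 12 to 47 mm. Clockwise tightens, 1 mm down per rad; drags 2 to 5 N at the grip, stays where left, bears on the gasket after 1.9 to 2.6 rad; the lever direction there varies
- nut_fr: lever nut, near right (-x -y): hub 28 mm across, 22 mm high, arm with an upright black grip (16 mm thick) on its end. Origin on the stud axis at the hub's underside, z up, x along the lever; grip axis at x = 40 mm, from z = 12 to 47 mm. Clockwise tightens, 1 mm down per rad; drags 2 to 5 N at the grip, stays where left, bears on the gasket after 1.9 to 2.6 rad; the lever direction there varies
- nut_bl: lever nut, far left (+x +y): hub 28 mm across, 22 mm high, arm with an upright black grip (16 mm thick) on its end. Origin on the stud axis at the hub's underside, z up, x along the lever; grip axis at x = 40 mm, from z = 12 to 47 mm. Clockwise tightens, 1 mm down per rad; drags 2 to 5 N at the grip, stays where left, bears on the gasket after 1.9 to 2.6 rad; the lever direction there varies
- nut_br: lever nut, far right (+x -y): hub 28 mm across, 22 mm high, arm with an upright black grip (16 mm thick) on its end. Origin on the stud axis at the hub's underside, z up, x along the lever; grip axis at x = 40 mm, from z = 12 to 47 mm. Clockwise tightens, 1 mm down per rad; drags 2 to 5 N at the grip, stays where left, bears on the gasket after 1.9 to 2.6 rad; the lever direction there varies
- bottle_near: white plastic flask, 57 x 104 x 110 mm, standing left of the housing; leave alone. Origin at the centre of its underside
- hex_key: black L-shaped hex key, 33 x 93 x 7 mm, lying behind the housing; leave alone. Origin at the centre of its underside
- spare_bolt: steel hexagon bolt, 19 x 57 x 17 mm, lying left of the housing; leave alone. Origin at the centre of its underside

How it is judged:
On the way, in this order (a step that is already met when the one before it is completed fails the run):
1. a first nut is tightened firmly onto the gasket (z of any of nut_fl, nut_fr, nut_bl, nut_br in the frame of housing below 0.05294 m), for 0.2 s.
2. the nut diagonally opposite it is firm as well, before a third ((z of each of nut_fl, nut_br in the frame of housing below 0.05294 m or z of each of nut_fr, nut_bl in the frame of housing below 0.05294 m)), for 0.2 s.
3. a third nut is firm ((z of each of nut_fr, nut_bl, nut_br in the frame of housing below 0.05294 m or z of each of nut_fl, nut_bl, nut_br in the frame of housing below 0.05294 m or z of each of nut_fl, nut_fr, nut_br in the frame of housing below 0.05294 m or z of each of nut_fl, nut_fr, nut_bl in the frame of housing below 0.05294 m)), for 0.2 s.
At the end, for the whole second after the job is handed in: all four nuts are nipped at least 0.06 mm into the gasket (their undersides less than 52.94 mm above the housing's underside) and stay so, and the cover is level within 0.008 rad with the centre of its underside less than 43.5 mm above the housing's underside (seated on the gasket) (z of each of nut_fl, nut_fr, nut_bl, nut_br in the frame of housing below 0.05294 m and angle between cover's own z axis and vertical below 0.008 rad and z of cover in the frame of housing below 0.0435 m); the robot touches nothing.
It fails at once if a nut is overtightened and crushes the gasket by more than 0.41 mm (over about 22 N of push at the grip) (z of any of nut_fl, nut_fr, nut_bl, nut_br in the frame of housing below 0.05259 m).
It fails at once if the bottle, hex key or bolt is moved by more than 15 mm (distance of any of bottle_near, hex_key, spare_bolt from where it was at the start of the episode above 0.015 m).
It also fails if it takes over 72 s, if anything falls off the work surface, if the arm or the gripper's body presses on something with over 40 N, if the wrist force passes 120 N, or if a joint passes its speed limit or range.

### The arm

A 6-joint arm with a two-finger parallel gripper is mounted at the origin on a cart in front of the work surface, level with it; the furniture and walls round the work are solid. World frame = base frame: x ahead of the robot, y to its left, z up, the work surface at z = 0. Lengths are in m, angles in rad, forces in N, time in s.
With the tool pointing down it reaches from about 0.325 to 0.9 m from the base axis. Payload 6.1 kg.
Tool frame: the origin (TCP) lies midway between the tips of the shut fingers; the grasp point (between the pads) lies 19 mm behind it; z points along the fingers, y is the line along which they close (so a half turn about z gives the same grasp; the last joint's range is limited). The gripper opens to 87 mm and grips with 3 to 60 N. Pads are 19 mm wide; open, the fingers measure 117 mm over their backs; the gripper's body (75 mm by 190 mm) begins 51 mm behind the grasp point.
Start: joints at [1.056, 0.22, 1.526, -0, 1.395, -0.126], TCP at [0.237, 0.578, 0.223] pointing down, gripper open.
Joint ranges: [-2.98, 2.98], [-0.91, 2.08], [0.09, 2.57], [-1.24, 4.39], [0.2, 2.65], [-2.68, 2.68]. Speed limits (rad/s): [2.57, 2.57, 3.01, 3.14, 3.14, 3.14].

### API

Orientations are given as a 3x3 rotation matrix whose columns are the frame's x, y, z axes.
In Python, from station import env, eyes, ticket gives the robot as it stands.
- The arm moves only by the tool send_rows, never from a script. Its argument "targets" is text: rows parted by semicolons, each of 5 numbers parted by spaces: the shift along the tool's x, y, z in cm, then the turn about the tool's z in rad, then the gripper's target within -1 to 1 (shut at 1, half-way at 0, fully open at -1). In form: tx ty tz twist hand; .... A call has 1 to 8 rows; each row shifts and turns the commanded pose from where the row before left it, along the tool's axes as they then stand; what a row does not reach is not made up. A row lasts 1/8 s, in which the tool goes at most 62.5 mm and 10.7 degrees, less where a joint would pass 70% of its speed; a pose out of reach is approached as far as the arm can. A call is refused whole if a number of a shift passes 6.25 or a number of a turn 0.188, either way. A call with a gripper value outside its range is refused whole. The fingers move at their own pace and stop on an object; "grip_force" is the grip in N (left out, the last holds). Time passes only in rows, so rows that do not move let the fingers close. It gives the time, the measured TCP pose, the force, the opening and the grip force at its end, in the units of the state.
- env.read_state(): the state, without advancing time (a new reading comes with each control period).
- eyes.get_image(name): name is "scene" or "top" or "wrist"; returns a dict with "frame" (384x512x3 uint8, red, green, blue), "fx", "fy", "cx", "cy" (pixels), "view" (4x4, takes a point from world to camera coordinates); the wrist camera has in their place "tool_from_camera" (4x4, takes a point from camera to tool coordinates, whose origin is the TCP and whose axes are the flange's). Camera axes: x right, y down, z forward; pixel columns grow to the right and rows downward; lengths in m; the calibration is good to about 2 mm. The wrist camera is an equidistant fisheye: a pixel r from the principal point sees the ray r / f radians off the axis. A picture is of the moment at which its call begins: read the wrist's pose just before it. There is no depth.
- ticket.sign_off(): hands the job in; it is judged then, once.
The state is a dict: "time_s": time; "joint_positions": joint angles; "joint_vel": joint speeds; "joint_efforts": joint torques, N m; "tool_pos": TCP position; "tool_rot": TCP orientation; "contact_force": force on the tool from outside, world axes, zero at the start; "torque": the same for the moment, N m; "gripper_width": finger opening in m; "finger_force": force on a finger pad.
Only numpy, scipy, OpenCV 4.12 (cv2) and the standard library are available. Lean on these libraries where they do the work, as an engineer would, in place of code of your own. Each camera call takes 0.05 s, during which the arm holds its last target. There are 200 camera calls.

## Working session

There is one attempt and no reset: what is moved stays moved. The work goes in short steps, Python scripts to look and compute and a tool call to move; the robot and the scene stay as the last step left them, time stands still between calls to the robot, and variables do not carry over. Pictures are saved under pics/ and viewed, at most 10 in all, crops included, and the job is handed in when it is done.

Besides the shell and the picture viewer there is one more tool, called after ">>>" in YAML: its name, and indented under it one key for each argument. send_rows: Moves the arm, as the interface text tells. Its arguments: {"type":"object","properties":{"targets":{"type":"string"},"grip_force":{"type":"number"}},"required":["targets"]}

```bash
ls; mkdir -p pics; python3 - <<'E'
from station import env, eyes, ticket
import cv2, numpy as np
s=env.read_state(); print({k:np.round(v,3).tolist() for k,v in s.items()})
ims=[]
for n in("top","scene"):
    d=eyes.get_image(n); np.savez(f"pics/{n}0.npz",**{k:v for k,v in d.items()})
    print(n,d["fx"],d["fy"],d["cx"],d["cy"],np.round(d["view"],4).tolist())
    cv2.imwrite(f"pics/{n}0.png",cv2.resize(d["frame"][:,:,::-1],(800,600),interpolation=cv2.INTER_CUBIC))
E
```

```text
pics
{'time_s': 0.0, 'joint_positions': [1.056, 0.221, 1.528, -0.0, 1.395, -0.126], 'joint_vel': [-0.001, 0.001, 0.001, 0.001, -0.001, -0.001], 'joint_efforts': [0.001, -49.461, -38.737, 0.07, 0.057, -0.0], 'tool_pos': [0.237, 0.578, 0.221], 'tool_rot': [[-0.925, 0.379, -0.001], [0.379, 0.925, -0.002], [0.0, -0.002, -1.0]], 'contact_force': [0.443, -0.245, 1.034], 'torque': [-0.007, -0.055, -0.017], 'finger_force': 0.0, 'gripper_width': 0.087}
top 457.1894105270683 457.1894105270683 252.09450682532812 189.57390435733606 [[0.0155, -0.9999, 0.0011, 0.0616], [-0.9964, -0.0156, -0.0831, 0.5937], [0.0831, 0.0002, -0.9965, 1.3359], [0.0, 0.0, 0.0, 1.0]]
scene 398.62533073244884 398.62533073244884 255.00704589697895 191.71102088914003 [[0.874, -0.4859, 0.0097, -0.5157], [-0.3486, -0.6407, -0.6841, 0.2973], [0.3386, 0.5944, -0.7294, 0.7589], [0.0, 0.0, 0.0, 1.0]]
```

View pics/top0.png

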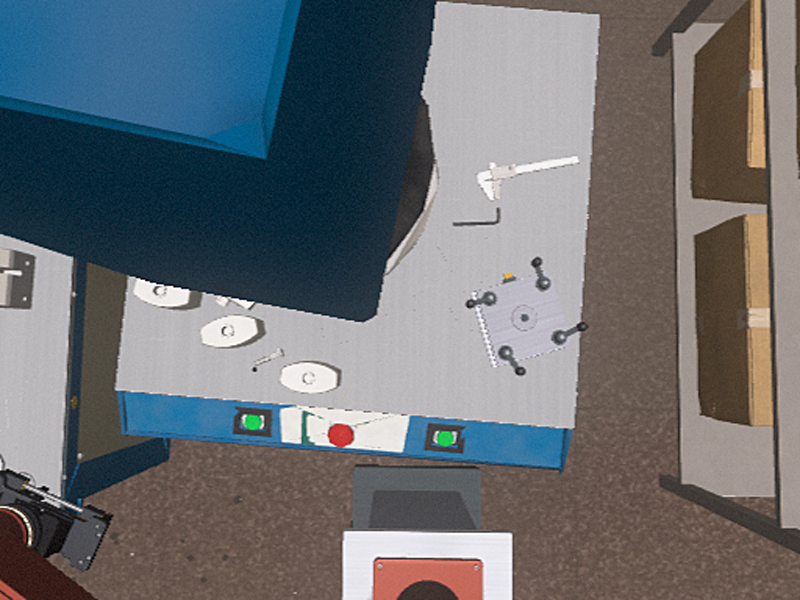

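View pics/scene0.png

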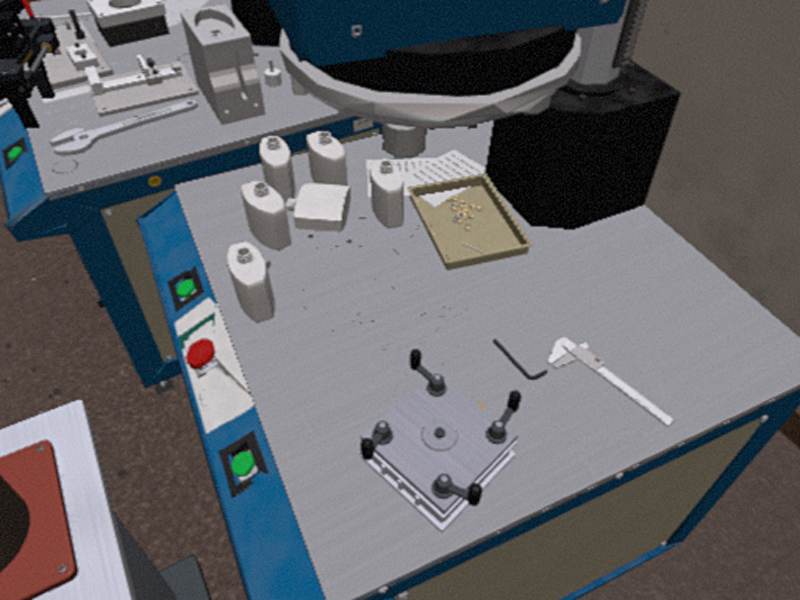

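The top view shows the housing around scaled pixel (524,318), which is about x 0.553, y -0.171. Its hubs are at (488,299), (543,283), (558,337) and (506,352), with yaw about 18°. The scene view confirms this, with the levers lying counter-clockwise of their corner diagonals. I'll move over the housing for a closer look, staying clear of the machine head.

>>> send_rows:
  targets: "-3.05 -4.63 0 0 -1; -3.05 -4.63 0 0 -1; -3.05 -4.63 0 0 -1; -3.05 -4.63 0 0 -1; -4.04 -3.53 0 0 -1; -4.04 -3.53 0 0 -1; -4.04 -3.53 0 0 -1; -4.04 -3.53 0 0 -1"

```text
time_s: 1.1
tool_pos: [0.3759, 0.1672, 0.2224]
tool_rot: [[-0.925, 0.379, 0.0], [0.379, 0.925, 0.0], [-0.0, 0.0, -1.0]]
contact_force: [1.2, 0.9, 0.7]
gripper_width: 0.0871
finger_force: 0.0
```

>>> send_rows:
  targets: "-4.04 -3.53 0 0 -1; -4.2 -3.52 -1 0 -1; -4.2 -3.52 -1 0 -1; -4.2 -3.52 -1 0 -1; -4.2 -3.52 -1 0 -1; -4.2 -3.52 -1 0 -1; -4.2 -3.52 -1 0 -1; 0 0 0 0 -1"

```text
time_s: 2.1
tool_pos: [0.5535, -0.1735, 0.282]
tool_rot: [[-0.924, 0.383, -0.0], [0.383, 0.924, -0.0], [0.0, -0.001, -1.0]]
contact_force: [0.2, 1.0, -1.0]
gripper_width: 0.0872
finger_force: 0.0
```

```bash
python3 - <<'E'
from station import env, eyes, ticket
import cv2, numpy as np
s=env.read_state(); print({k:np.round(v,3).tolist() for k,v in s.items()})
d=eyes.get_image("wrist"); print({k:np.round(v,4).tolist() for k,v in d.items() if k!="frame"})
np.savez("pics/w1.npz",pos=s["tool_pos"],rot=s["tool_rot"],**d)
cv2.imwrite("pics/w1.png",cv2.resize(d["frame"][:,:,::-1],(800,600),interpolation=cv2.INTER_CUBIC))
E
```

```text
{'time_s': 2.1, 'joint_positions': [-0.439, 0.081, 1.571, -0.001, 1.49, -1.617], 'joint_vel': [0.049, -0.047, 0.068, 0.026, 0.022, 0.025], 'joint_efforts': [-1.519, -42.976, -41.013, -0.359, -0.196, -0.284], 'tool_pos': [0.553, -0.173, 0.282], 'tool_rot': [[-0.924, 0.383, -0.0], [0.383, 0.924, -0.0], [0.0, -0.001, -1.0]], 'contact_force': [0.162, 0.959, -0.991], 'torque': [0.011, -0.01, -0.014], 'finger_force': 0.0, 'gripper_width': 0.087}
{'fx': 297.3186, 'fy': 297.3186, 'cx': 248.6359, 'cy': 192.7306, 'tool_from_camera': [[-0.0008, -0.9537, -0.3008, 0.0838], [1.0, -0.0004, -0.0015, 0.0001], [0.0013, -0.3008, 0.9537, -0.1622], [0.0, 0.0, 0.0, 1.0]]}
```

View pics/w1.png

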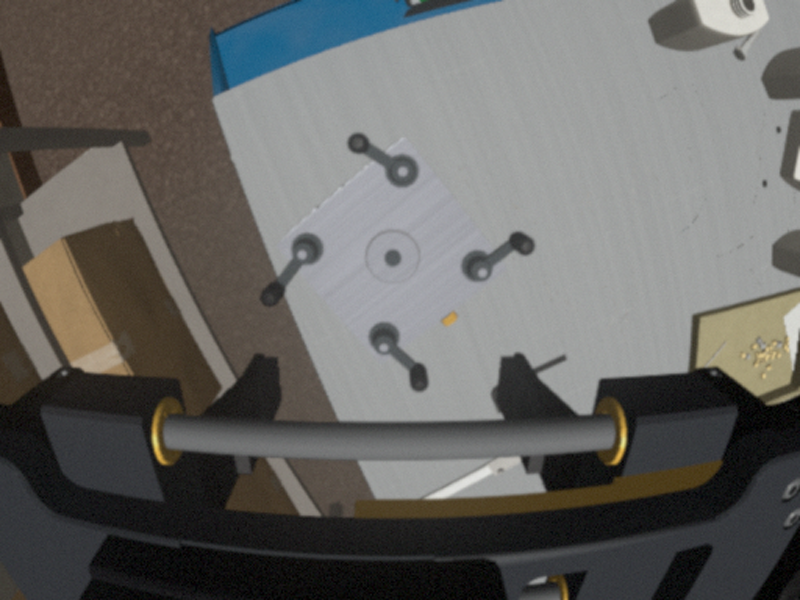

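The wrist view shows all four levers. In scaled pixels, the hubs are at (402,170), (306,248), (384,339) and (480,265), with grips at (358,143), (272,294), (419,378) and (521,243). I'll enlarge a crop and cast rays.

```bash
cat > geo.py <<'E'
import numpy as np
def ray(w,u,v,z):
    """world point on plane z seen at native pixel (u,v) of saved wrist picture w"""
    a=np.array([(u-float(w["cx"])),(v-float(w["cy"]))])/float(w["fx"]); r=np.hypot(*a)
    d=np.array([*(a/r*np.sin(r)),np.cos(r)]) if r>1e-9 else np.array([0,0,1.])
    T=w["tool_from_camera"]; R=w["rot"]; o=w["pos"]+R@T[:3,3]; d=R@T[:3,:3]@d
    return (o+d*(z-o[2])/d[2])[:2]
E
python3 - <<'E'
import numpy as np,cv2
from geo import ray
w=np.load("pics/w1.npz"); f=w["frame"]
k=1.5625
hub=np.array([(402,170),(306,248),(384,339),(480,265)])/k
grip=np.array([(358,143),(272,294),(419,378),(521,243)])/k
H=np.array([ray(w,*p,.080) for p in hub]); G=np.array([ray(w,*p,.101) for p in grip])
print(np.round(H,4),np.round(ray(w,392/k,257/k,.06),4))
c=H.mean(0); print("c",c, "sides",[round(float(np.hypot(*(H[i]-H[i-1]))),4) for i in range(4)])
for h,g in zip(H,G):
    e=g-h; print(np.round(h,4),np.round(g,4),"lever",round(np.hypot(*e),4),round(np.degrees(np.arctan2(e[1],e[0])),1),"diag",round(np.degrees(np.arctan2(*(h-c)[::-1])),1))
cr=f[70:265,150:350,::-1]; cv2.imwrite("pics/c1.png",cv2.resize(cr,None,fx=3,fy=3,interpolation=cv2.INTER_CUBIC))
E
```

```text
[[ 0.4877 -0.1355]
 [ 0.5151 -0.2301]
 [ 0.6115 -0.2023]
 [ 0.582  -0.1053]] [ 0.5528 -0.1707]
c [ 0.54904571 -0.16830432] sides [0.099, 0.0985, 0.1003, 0.1014]
[ 0.4877 -0.1355] [ 0.4562 -0.1577] lever 0.0385 -144.8 diag 151.9
[ 0.5151 -0.2301] [ 0.5353 -0.2659] lever 0.0411 -60.6 diag -118.8
[ 0.6115 -0.2023] [ 0.647  -0.1856] lever 0.0392 25.2 diag -28.6
[ 0.582  -0.1053] [ 0.5716 -0.0713] lever 0.0356 107.0 diag 62.4
```

View pics/c1.png

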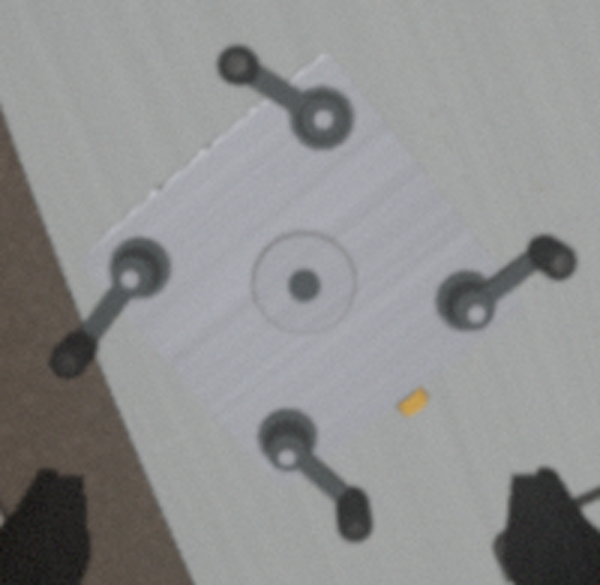

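The crop shows stud tips at (323,119), (130,278), (287,457) and (477,313), and grip tops at (236,63), (68,358), (354,521) and (556,260). I'll recompute with those points.

```bash
python3 - <<'E'
import numpy as np
from geo import ray
w=np.load("pics/w1.npz"); N=lambda p:(150+p[0]/3-.33,70+p[1]/3-.33)
H=np.array([ray(w,*N(p),.082) for p in [(323,119),(130,278),(287,457),(477,313)]])
G=np.array([ray(w,*N(p),.102) for p in [(236,63),(68,358),(354,521),(556,260)]])
c=H.mean(0); M=np.array([[-1,1],[-1,-1],[1,-1],[1,1]])*.052
z=((H-c)@[1,1j])@np.conj(M@[1,1j]); yaw=np.angle(z); print("c",c.round(4),"yaw",np.degrees(yaw).round(2),"scale",round(abs(z)/(8*.052**2),3))
R=np.array([[np.cos(yaw),-np.sin(yaw)],[np.sin(yaw),np.cos(yaw)]]); F=c+M@R.T
for n,h,fh,g in zip(("fl","fr","br","bl"),H,F,G):
    e=g-fh; a=np.arctan2(e[1],e[0]); print(n,"res",(1e3*(h-fh)).round(1),"stud",fh.round(4),"grip",g.round(4),"R",round(np.hypot(*e)*1e3,1),"ang",round(a,3),"ideal",(fh+.04*np.array([np.cos(a),np.sin(a)])).round(4))
E
```

```text
c [ 0.5526 -0.1704] yaw 16.62 scale 0.998
fl res [ 0.3 -0.3] stud [ 0.4879 -0.1354] grip [ 0.455 -0.158] R 40.0 ang -2.54 ideal [ 0.455  -0.1581]
fr res [-0.1  0.2] stud [ 0.5177 -0.2351] grip [ 0.5352 -0.2681] R 37.3 ang -1.083 ideal [ 0.5364 -0.2704]
br res [-0.2  0.1] stud [ 0.6173 -0.2054] grip [ 0.6482 -0.1868] R 36.0 ang 0.542 ideal [ 0.6516 -0.1847]
bl res [-0.1  0. ] stud [ 0.5876 -0.1057] grip [ 0.5729 -0.07  ] R 38.6 ang 1.96 ideal [ 0.5724 -0.0687]
```

>>> send_rows:
  targets: "-0.72 -3.2 0 0 0.17; -0.72 -3.2 0 0 0.17; -0.72 -3.2 0 0 0.17; 0 0 3.2 0.138 0.17; 0 0 3.2 0.138 0.17; 0 0 3.2 0.138 0.17; 0 0 3.2 0.138 0.17; 0 0 3.2 0.138 0.17"
  grip_force: 60

```text
time_s: 3.15
tool_pos: [0.5358, -0.2652, 0.1213]
tool_rot: [[-0.47, 0.883, -0.001], [0.883, 0.47, 0.001], [0.001, -0.0, -1.0]]
contact_force: [0.4, 0.0, -0.0]
gripper_width: 0.0361
finger_force: 0.0
```

>>> send_rows:
  targets: "0 0 0 0 0.17; 0 0 0 0 0.17"

```text
time_s: 3.4
tool_pos: [0.5368, -0.2667, 0.1238]
tool_rot: [[-0.476, 0.88, 0.001], [0.88, 0.476, -0.001], [-0.001, 0.001, -1.0]]
contact_force: [0.8, 0.5, 1.0]
gripper_width: 0.0359
finger_force: 0.0
```

```bash
cat > plan.py <<'E'
import sys,numpy as np
from station import env
np.set_printoptions(suppress=True)
STUD=dict(fl=(.4879,-.1354),fr=(.5177,-.2351),br=(.6173,-.2054),bl=(.5876,-.1057))
SIGN=dict(fl=1,bl=1,fr=-1,br=-1)   # tool x outward / inward
def rel(n,s=None):
    """lever-frame pose of the TCP, and force: (radial, clockwise) in mm and N"""
    s=s or env.read_state(); R=np.array(s["tool_rot"]); d=np.array(s["tool_pos"])[:2]-STUD[n]
    yaw=np.arctan2(R[1,0],R[0,0]); r=np.hypot(*d); a=np.arctan2(d[1],d[0]); u=d/r; t=np.array([u[1],-u[0]])
    f=np.array(s["contact_force"]); print(n,"R %.1f ang %.3f lever-yaw %.3f z %.4f"%(r*1e3,a,np.angle(SIGN[n]*np.exp(1j*yaw)),s["tool_pos"][2]),
      "F rad %.1f cw %.1f z %.1f"%(f[:2]@u,f[:2]@t,f[2]),"width %.4f t %.2f j6 %.2f"%(s["gripper_width"],s["time_s"],s["joint_positions"][5]))
def to(n,ang,z,r=.04,s=None):
    """shift in tool axes (cm) and twist to put TCP on lever n's grip at angle ang"""
    s=s or env.read_state(); R=np.array(s["tool_rot"]); g=np.array([*(np.array(STUD[n])+r*np.array([np.cos(ang),np.sin(ang)])),z])
    yaw=np.arctan2(R[1,0],R[0,0]); want=ang+(0 if SIGN[n]>0 else np.pi)
    print("shift cm",(100*R.T@(g-s["tool_pos"])).round(2),"twist cw",round(float(-np.angle(np.exp(1j*(want-yaw)))),3))
E
python3 -c "
from plan import *
rel('fr');to('fr',-1.083,.078,.039)
from station import eyes
import cv2
d=eyes.get_image('wrist');cv2.imwrite('pics/w2.png',cv2.resize(d['frame'][:,:,::-1],(800,600)))"
```

```text
fr R 36.9 ang -1.026 lever-yaw -1.075 z 0.1238 F rad 0.0 cw -1.0 z 1.0 width 0.0359 t 3.40 j6 -1.09
shift cm [-0.21 -0.22  4.58] twist cw 0.008
```

View pics/w2.png

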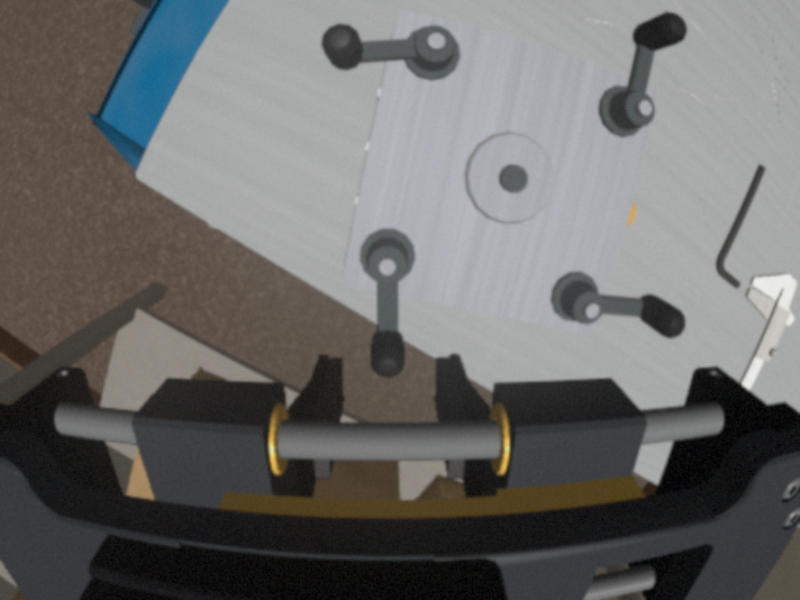

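The grip sits between the open fingers (about pixel (388,352), fingers at 325 and 460), so I'll go down and start sweeping.

>>> send_rows:
  targets: "-0.2 -0.2 2.3 0 0.17; 0 0 2.3 0 0.17; 0 0 0 0 0.5; 0 0 0 0 0.5"

```text
time_s: 3.95
tool_pos: [0.5366, -0.2705, 0.0785]
tool_rot: [[-0.473, 0.881, 0.002], [0.881, 0.473, -0.001], [-0.002, 0.001, -1.0]]
contact_force: [0.4, 0.1, 0.1]
gripper_width: 0.0253
finger_force: 0.0
```

```bash
python3 -c "
from plan import *
rel('fr');to('fr',-1.083,.078)"
```

```text
fr R 40.1 ang -1.080 lever-yaw -1.078 z 0.0785 F rad 0.1 cw -0.4 z 0.1 width 0.0253 t 3.95 j6 -1.09
shift cm [ 0.01 -0.01  0.05] twist cw 0.005
```

>>> send_rows:
  targets: "0.045 -0.6 0 0.15 0.5; 0.045 -0.6 0 0.15 0.5; 0.045 -0.6 0 0.15 0.5; 0.045 -0.6 0 0.15 0.5; 0.045 -0.6 0 0.15 0.5; 0.045 -0.6 0 0.15 0.5; 0 0 0 0 0.5"

```text
time_s: 4.82
tool_pos: [0.5027, -0.272, 0.0788]
tool_rot: [[0.397, 0.918, 0.005], [0.918, -0.397, -0.002], [-0.0, 0.005, -1.0]]
contact_force: [4.1, 0.2, -2.9]
gripper_width: 0.022
finger_force: 2.0
```

```bash
python3 -c "
from plan import *
rel('fr')"
```

```text
fr R 39.8 ang -1.956 lever-yaw -1.979 z 0.0788 F rad -1.7 cw -3.7 z -2.9 width 0.0220 t 4.83 j6 -0.23
```

>>> send_rows:
  targets: "0.045 -0.6 0 0.15 0.5; 0.045 -0.6 0 0.15 0.5; 0.045 -0.6 0 0.15 0.5; 0.045 -0.6 0 0.15 0.5; 0.045 -0.6 0 0.15 0.5; 0.045 -0.6 0 0.15 0.5; 0 0 0 0 0.5"

```text
time_s: 5.7
tool_pos: [0.4797, -0.2465, 0.0787]
tool_rot: [[0.965, 0.26, 0.004], [0.26, -0.965, -0.004], [0.003, 0.005, -1.0]]
contact_force: [4.2, -3.5, -2.2]
gripper_width: 0.0217
finger_force: 1.8
```

```bash
python3 -c "
from plan import *
rel('fr')"
```

```text
fr R 39.7 ang -2.850 lever-yaw -2.878 z 0.0787 F rad -3.1 cw -4.6 z -2.2 width 0.0217 t 5.70 j6 0.69
```

>>> send_rows:
  targets: "0.013 -0.32 0 0.08 0.5; 0.013 -0.32 0 0.08 0.5; 0.013 -0.32 0 0.08 0.5; 0.013 -0.32 0 0.08 0.5; 0 0 0 0 0.5"

```text
time_s: 6.32
tool_pos: [0.4782, -0.2341, 0.0785]
tool_rot: [[0.998, -0.056, 0.004], [-0.056, -0.998, -0.004], [0.004, 0.004, -1.0]]
contact_force: [2.6, -3.9, -1.3]
gripper_width: 0.0218
finger_force: 2.0
```

```bash
python3 -c "
from plan import *
rel('fr')"
```

```text
fr R 39.6 ang 3.116 lever-yaw 3.086 z 0.0785 F rad -2.7 cw -3.9 z -1.3 width 0.0218 t 6.33 j6 1.02
```

>>> send_rows:
  targets: "0.013 -0.32 0 0.08 0.5; 0.013 -0.32 0 0.08 0.5; 0 0 0 0 0.5"

```text
time_s: 6.7
tool_pos: [0.4788, -0.2278, 0.0784]
tool_rot: [[0.977, -0.214, 0.003], [-0.214, -0.977, -0.004], [0.004, 0.003, -1.0]]
contact_force: [1.2, -4.7, -2.0]
gripper_width: 0.0218
finger_force: 2.0
```

```bash
python3 -c "
from plan import *
rel('fr')"
```

```text
fr R 39.5 ang 2.957 lever-yaw 2.926 z 0.0784 F rad -2.0 cw -4.4 z -2.0 width 0.0218 t 6.70 j6 1.20
```

>>> send_rows:
  targets: "0.013 -0.32 0 0.08 0.5; 0.013 -0.32 0 0.08 0.5; 0 0 0 0 0.5"

```text
time_s: 7.08
tool_pos: [0.4805, -0.2218, 0.0783]
tool_rot: [[0.93, -0.367, 0.003], [-0.367, -0.93, -0.004], [0.004, 0.003, -1.0]]
contact_force: [2.3, -4.2, -2.3]
gripper_width: 0.0217
finger_force: 2.0
```

```bash
python3 -c "
from plan import *
rel('fr')"
```

```text
fr R 39.5 ang 2.798 lever-yaw 2.766 z 0.0783 F rad -3.6 cw -3.2 z -2.3 width 0.0217 t 7.08 j6 1.37
```

>>> send_rows:
  targets: "0.013 -0.32 0 0.08 0.5; 0.013 -0.32 0 0.08 0.5; 0 0 0 0 0.5"

```text
time_s: 7.45
tool_pos: [0.483, -0.216, 0.0782]
tool_rot: [[0.86, -0.511, 0.002], [-0.511, -0.86, -0.004], [0.004, 0.002, -1.0]]
contact_force: [0.3, -5.5, -1.5]
gripper_width: 0.0221
finger_force: 2.0
```

```bash
python3 -c "
from plan import *
rel('fr')"
```

```text
fr R 39.6 ang 2.639 lever-yaw 2.606 z 0.0782 F rad -2.9 cw -4.6 z -1.5 width 0.0221 t 7.45 j6 1.54
```

>>> send_rows:
  targets: "0.013 -0.32 0 0.08 0.5; 0.013 -0.32 0 0.08 0.5; 0 0 0 0 0.5"

```text
time_s: 7.82
tool_pos: [0.4862, -0.2118, 0.0782]
tool_rot: [[0.768, -0.641, 0.001], [-0.641, -0.768, -0.006], [0.004, 0.004, -1.0]]
contact_force: [-1.2, -8.6, -0.9]
gripper_width: 0.0218
finger_force: 3.9
```

```bash
python3 -c "
from plan import *
rel('fr')"
```

```text
fr R 39.2 ang 2.503 lever-yaw 2.446 z 0.0782 F rad -4.1 cw -7.6 z -0.9 width 0.0218 t 7.83 j6 1.71
```

>>> send_rows:
  targets: "0.005 -0.24 0 0.06 0.5; 0.005 -0.24 0 0.06 0.5; 0 0 0 0 0.5; 0 0 0 0 0.5"

```text
time_s: 8.32
tool_pos: [0.4888, -0.209, 0.0781]
tool_rot: [[0.686, -0.728, -0.0], [-0.728, -0.686, -0.006], [0.004, 0.005, -1.0]]
contact_force: [-4.4, -12.1, -1.8]
gripper_width: 0.0216
finger_force: 5.3
```

```bash
python3 -c "
from plan import *
rel('fr')"
```

```text
fr R 39.0 ang 2.406 lever-yaw 2.327 z 0.0781 F rad -4.8 cw -11.9 z -1.8 width 0.0216 t 8.32 j6 1.84
```

>>> send_rows:
  targets: "0 -0.2 0 0.05 0.5; 0 -0.2 0 0.05 0.5; 0 0 0 0 0.5; 0 0 0 0 0.5"

```text
time_s: 8.82
tool_pos: [0.4912, -0.2068, 0.0779]
tool_rot: [[0.61, -0.792, -0.002], [-0.792, -0.61, -0.007], [0.005, 0.005, -1.0]]
contact_force: [-5.5, -13.1, -1.7]
gripper_width: 0.022
finger_force: 6.5
```

```bash
python3 -c "
from plan import *
rel('fr')"
```

```text
fr R 38.8 ang 2.324 lever-yaw 2.227 z 0.0779 F rad -5.8 cw -12.9 z -1.7 width 0.0220 t 8.82 j6 1.95
```

>>> send_rows:
  targets: "-0.02 -0.16 0 0.03 0.5; -0.02 -0.16 0 0.03 0.5; 0 0 0 0 0.5; 0 0 0 0 0.5"

```text
time_s: 9.32
tool_pos: [0.493, -0.205, 0.0778]
tool_rot: [[0.562, -0.827, -0.003], [-0.827, -0.561, -0.008], [0.005, 0.006, -1.0]]
contact_force: [-7.2, -14.8, -0.6]
gripper_width: 0.022
finger_force: 7.4
```

```bash
python3 -c "
from plan import *
rel('fr')"
```

```text
fr R 39.0 ang 2.257 lever-yaw 2.167 z 0.0778 F rad -6.9 cw -15.0 z -0.6 width 0.0220 t 9.32 j6 2.01
```

>>> send_rows:
  targets: "0 0.2 0 0 0.17; 0 0.2 0 0 0.17; 0 0 0 0 0.17; 0 0 -3 0 0.17; 0 0 -3 0 0.17; 0 0 0 -0.183 0.17; 0 0 0 -0.183 0.17; 0 0 0 -0.183 0.17"

```text
time_s: 10.32
tool_pos: [0.4913, -0.2022, 0.1369]
tool_rot: [[0.913, -0.409, 0.0], [-0.409, -0.913, 0.0], [0.0, -0.0, -1.0]]
contact_force: [-0.1, -0.4, 0.2]
gripper_width: 0.036
finger_force: 0.0
```

>>> send_rows:
  targets: "0 0 0 -0.183 0.17; 0 0 0 -0.183 0.17; 0 0 0 -0.183 0.17; 0 0 0 -0.183 0.17; 0 0 0 -0.183 0.17; 0 0 0 -0.183 0.17; 0 0 0 -0.183 0.17; 0 0 0 -0.183 0.17"

```text
time_s: 11.32
tool_pos: [0.4913, -0.2022, 0.1368]
tool_rot: [[0.504, 0.864, 0.0], [0.864, -0.504, 0.0], [0.0, 0.0, -1.0]]
contact_force: [-0.2, 0.1, -0.1]
gripper_width: 0.0364
finger_force: 0.0
```

>>> send_rows:
  targets: "0 0 0 -0.183 0.17; 0 0 0 -0.183 0.17; 0 0 0 -0.183 0.17; 0 0 0 -0.183 0.17; 0 0 0 -0.183 0.17; 0 0 0 0 0.17"

```text
time_s: 12.08
tool_pos: [0.4912, -0.2023, 0.1367]
tool_rot: [[-0.37, 0.929, 0.0], [0.929, 0.37, 0.0], [0.0, 0.0, -1.0]]
contact_force: [-0.8, 0.4, -0.2]
gripper_width: 0.0359
finger_force: 0.0
```

```bash
python3 -c "
from plan import *
rel('fr');rel('bl');to('bl',1.96,.125)"
```

```text
fr R 42.2 ang 2.250 lever-yaw -1.191 z 0.1367 F rad 0.8 cw -0.4 z -0.2 width 0.0359 t 12.07 j6 -0.92
bl R 136.4 ang -2.355 lever-yaw 1.950 z 0.1367 F rad 0.3 cw 0.9 z -0.2 width 0.0359 t 12.07 j6 -0.92
shift cm [ 9.4  12.49  1.18] twist cw -0.01
```

>>> send_rows:
  targets: "3.13 4.16 0.4 0 0.17; 3.13 4.16 0.4 0 0.17; 3.13 4.16 0.4 0 0.17; 0 0 0 0 0.17; 0 0 1.5 0 0.17; 0 0 1.6 0 0.17; 0 0 1.6 0 0.17; 0 0 0 0 0.5"

```text
time_s: 13.08
tool_pos: [0.5701, -0.0695, 0.0751]
tool_rot: [[-0.369, 0.929, -0.004], [0.929, 0.369, 0.001], [0.003, -0.004, -1.0]]
contact_force: [-0.4, 0.0, 0.3]
gripper_width: 0.0314
finger_force: 0.0
```

>>> send_rows:
  targets: "0 0 0 0 0.5; -0.045 0.6 0 0.15 0.5; -0.045 0.6 0 0.15 0.5; -0.045 0.6 0 0.15 0.5; 0 0 0 0 0.5"

```text
time_s: 13.7
tool_pos: [0.5892, -0.0664, 0.0779]
tool_rot: [[0.069, 0.998, -0.002], [0.998, -0.069, 0.0], [0.0, -0.002, -1.0]]
contact_force: [-4.4, 1.4, 3.3]
gripper_width: 0.022
finger_force: 2.3
```

```bash
python3 -c "
from plan import *
rel('bl')"
```

```text
bl R 39.3 ang 1.529 lever-yaw 1.502 z 0.0779 F rad 1.2 cw -4.5 z 3.3 width 0.0220 t 13.70 j6 -0.18
```

>>> send_rows:
  targets: "-0.045 0.6 0 0.15 0.5; -0.045 0.6 0 0.15 0.5; -0.045 0.6 0 0.15 0.5; -0.045 0.6 0 0.15 0.5; -0.045 0.6 0 0.15 0.5; -0.045 0.6 0 0.15 0.5; -0.045 0.6 0 0.15 0.5; -0.045 0.6 0 0.15 0.5"

```text
time_s: 14.7
tool_pos: [0.6257, -0.0921, 0.0777]
tool_rot: [[0.956, 0.295, 0.001], [0.295, -0.956, 0.004], [0.002, -0.003, -1.0]]
contact_force: [0.4, 8.3, -1.2]
gripper_width: 0.0218
finger_force: 4.0
```

>>> send_rows:
  targets: "-0.045 0.6 0 0.15 0.5; -0.013 0.32 0 0.08 0.5; -0.013 0.32 0 0.08 0.5; 0 0 0 0 0.5"

```text
time_s: 15.2
tool_pos: [0.6284, -0.1049, 0.0777]
tool_rot: [[1.0, -0.007, 0.003], [-0.007, -1.0, 0.003], [0.003, -0.003, -1.0]]
contact_force: [3.1, 6.5, -3.4]
gripper_width: 0.022
finger_force: 3.1
```

```bash
python3 -c "
from plan import *
rel('bl')"
```

```text
bl R 40.8 ang 0.019 lever-yaw -0.007 z 0.0777 F rad 3.2 cw -6.5 z -3.4 width 0.0220 t 15.20 j6 1.29
```

>>> send_rows:
  targets: "-0.015 0.32 0 0.08 0.5; -0.015 0.32 0 0.08 0.5; 0 0 0 0 0.5"

```text
time_s: 15.58
tool_pos: [0.628, -0.1114, 0.0778]
tool_rot: [[0.986, -0.166, 0.004], [-0.166, -0.986, 0.002], [0.003, -0.003, -1.0]]
contact_force: [4.2, 5.1, -3.7]
gripper_width: 0.022
finger_force: 3.3
```

```bash
python3 -c "
from plan import *
rel('bl')"
```

```text
bl R 40.8 ang -0.140 lever-yaw -0.167 z 0.0778 F rad 3.4 cw -5.6 z -3.7 width 0.0220 t 15.57 j6 1.44
```

Not bearing yet, so I'll continue.

>>> send_rows:
  targets: "-0.015 0.32 0 0.08 0.5; -0.015 0.32 0 0.08 0.5; 0 0 0 0 0.5"

```text
time_s: 15.95
tool_pos: [0.6267, -0.1159, 0.0778]
tool_rot: [[0.947, -0.321, 0.004], [-0.321, -0.947, 0.005], [0.002, -0.006, -1.0]]
contact_force: [5.2, 11.0, -3.8]
gripper_width: 0.0217
finger_force: 6.1
```

```bash
python3 -c "
from plan import *
rel('bl')"
```

```text
bl R 40.4 ang -0.256 lever-yaw -0.327 z 0.0778 F rad 2.2 cw -11.9 z -3.8 width 0.0217 t 15.95 j6 1.59
```

>>> send_rows:
  targets: "-0.01 0.2 0 0.05 0.5; -0.01 0.2 0 0.05 0.5; 0 0 0 0 0.5; 0 0 0 0 0.5"

```text
time_s: 16.45
tool_pos: [0.6255, -0.1188, 0.0778]
tool_rot: [[0.911, -0.413, 0.005], [-0.413, -0.911, 0.006], [0.002, -0.007, -1.0]]
contact_force: [7.0, 14.6, -3.0]
gripper_width: 0.0221
finger_force: 7.5
```

```bash
python3 -c "
from plan import *
rel('bl')"
```

```text
bl R 40.1 ang -0.331 lever-yaw -0.425 z 0.0778 F rad 1.9 cw -16.1 z -3.0 width 0.0221 t 16.45 j6 1.68
```

>>> send_rows:
  targets: "0 -0.2 0 0 0.17; 0 -0.2 0 0 0.17; 0 0 0 0 0.17; 0 0 -3 0 0.17; 0 0 -3 0 0.17; 0 0 0 -0.1785 0.17; 0 0 0 -0.1785 0.17; 0 0 0 -0.1785 0.17"

```text
time_s: 17.45
tool_pos: [0.6252, -0.1201, 0.1381]
tool_rot: [[0.994, 0.112, 0.001], [0.112, -0.994, -0.001], [0.001, 0.001, -1.0]]
contact_force: [0.1, -0.4, -0.6]
gripper_width: 0.0362
finger_force: 0.0
```

>>> send_rows:
  targets: "0 0 0 -0.1785 0.17; 0 0 0 -0.1785 0.17; 0 0 0 -0.1785 0.17; 0 0 0 -0.1785 0.17; 0 0 0 -0.1785 0.17; 0 0 0 -0.1785 0.17; 0 0 0 -0.1785 0.17; 0 0 0 -0.1785 0.17"

```text
time_s: 18.45
tool_pos: [0.6252, -0.1201, 0.138]
tool_rot: [[0.03, 1.0, 0.001], [1.0, -0.03, -0.001], [-0.001, 0.001, -1.0]]
contact_force: [-0.5, -0.8, -0.8]
gripper_width: 0.036
finger_force: 0.0
```

>>> send_rows:
  targets: "0 0 0 -0.1785 0.17; 0 0 0 -0.1785 0.17; 0 0 0 -0.1785 0.17; 0 0 0 -0.1785 0.17; 0 0 0 -0.1785 0.17; 0 0 0 -0.1785 0.17; 0 0 0 -0.1785 0.17; 0 0 0 -0.1785 0.17"

```text
time_s: 19.45
tool_pos: [0.6252, -0.1201, 0.138]
tool_rot: [[-0.985, 0.172, 0.001], [0.172, 0.985, -0.001], [-0.001, -0.0, -1.0]]
contact_force: [-0.4, -0.2, 0.3]
gripper_width: 0.0362
finger_force: 0.0
```

>>> send_rows:
  targets: "0 0 0 -0.1785 0.17; 0 0 0 -0.1785 0.17; 0 0 0 -0.1785 0.17; 0 0 0 -0.1785 0.17; 0 0 0 0 0.17"

```text
time_s: 20.08
tool_pos: [0.6252, -0.12, 0.1379]
tool_rot: [[-0.861, -0.508, 0.001], [-0.508, 0.861, -0.0], [-0.0, -0.001, -1.0]]
contact_force: [-0.2, -0.1, 0.0]
gripper_width: 0.0363
finger_force: 0.0
```

```bash
python3 -c "
from plan import *
rel('br');to('br',.542,.125)
from station import env,eyes
import cv2
s=env.read_state();d=eyes.get_image('wrist');np.savez('pics/w3.npz',pos=s['tool_pos'],rot=s['tool_rot'],**d)
cv2.imwrite('pics/w3.png',cv2.resize(d['frame'][:,:,::-1],(800,600)))"
```

```text
br R 85.8 ang 1.479 lever-yaw 0.533 z 0.1379 F rad -0.1 cw -0.2 z 0.0 width 0.0363 t 20.07 j6 -2.42
shift cm [ 1.02 -6.92  1.3 ] twist cw -0.009
```

View pics/w3.png

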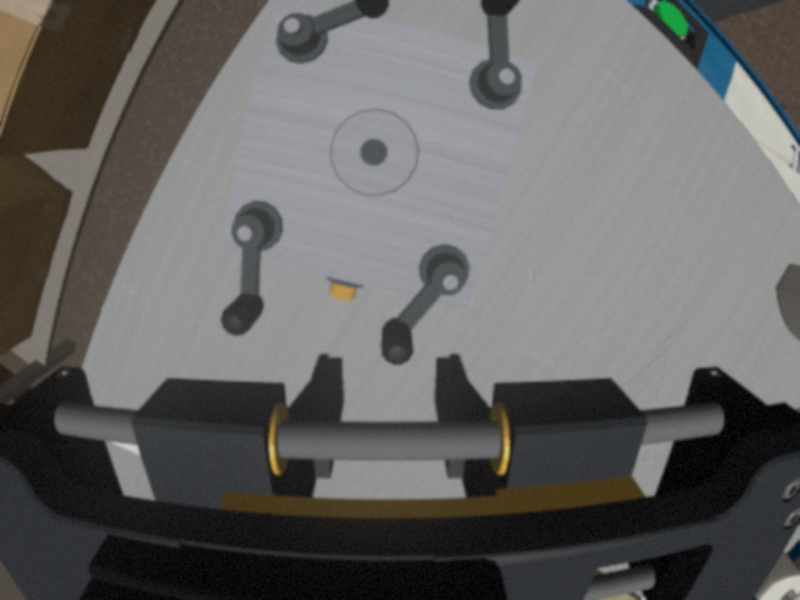

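The br stud tip is at (244,233) and its grip top at (236,318). The tightened fr lever (372,5) and bl lever (397,345) have moved round as intended. I'll refine br's angle.

```bash
python3 -c "
from plan import *; from geo import ray
w=np.load('pics/w3.npz')
for n,h,g in (('br',(244,233),(236,320)),('bl',(450,283),(396,350)),('fl',(507,77),(498,2)),('fr',(292,27),(372,5))):
    H=ray(w,h[0]/1.5625,h[1]/1.5625,.082);G=ray(w,g[0]/1.5625,g[1]/1.5625,.101 if n in('br','fl') else .099);e=G-STUD[n];print(n,H.round(4),G.round(4),np.hypot(*e).round(4),np.arctan2(e[1],e[0]).round(3))
to('br',.53,.125)"
```

```text
br [ 0.618 -0.206] [ 0.6517 -0.1878] 0.0386 0.472
bl [ 0.5889 -0.1062] [ 0.6266 -0.1148] 0.0401 -0.23
fl [ 0.4892 -0.1355] [ 0.4665 -0.1584] 0.0315 -2.32
fr [ 0.5193 -0.2346] [ 0.4968 -0.2036] 0.0378 2.157
shift cm [ 1.01 -6.98  1.29] twist cw 0.001
```

>>> send_rows:
  targets: "0.5 -3.52 0.6 0 0.17; 0.5 -3.52 0.6 0 0.17; 0 0 0 0.02 0.17; 0 0 1.6 0 0.17; 0 0 1.6 0 0.17; 0 0 1.6 0 0.17; 0 0 0 0 0.5; 0 0 0 0 0.5"

```text
time_s: 21.12
tool_pos: [0.6525, -0.1849, 0.0777]
tool_rot: [[-0.87, -0.492, 0.0], [-0.492, 0.87, -0.0], [-0.0, -0.0, -1.0]]
contact_force: [0.2, -1.1, 0.1]
gripper_width: 0.0253
finger_force: 0.1
```

```bash
python3 -c "
from plan import *
rel('br')"
```

```text
br R 40.7 ang 0.529 lever-yaw 0.515 z 0.0777 F rad -0.4 cw 1.0 z 0.1 width 0.0253 t 21.12 j6 -2.48
```

>>> send_rows:
  targets: "0.045 -0.6 0 0.15 0.5; 0.045 -0.6 0 0.15 0.5; 0.045 -0.6 0 0.15 0.5; 0.045 -0.6 0 0.15 0.5; 0.045 -0.6 0 0.15 0.5; 0.045 -0.6 0 0.15 0.5; 0.045 -0.6 0 0.15 0.5"

```text
time_s: 22.0
tool_pos: [0.6537, -0.2236, 0.0786]
tool_rot: [[-0.858, 0.514, 0.004], [0.514, 0.858, 0.002], [-0.002, 0.004, -1.0]]
contact_force: [4.1, 5.4, -3.1]
gripper_width: 0.0217
finger_force: 3.5
```

>>> send_rows:
  targets: "0.045 -0.6 0 0.15 0.5; 0.045 -0.6 0 0.15 0.5; 0.045 -0.6 0 0.15 0.5; 0.045 -0.6 0 0.15 0.5; 0.013 -0.32 0 0.08 0.5; 0 0 0 0 0.5"

```text
time_s: 22.75
tool_pos: [0.6332, -0.2426, 0.0787]
tool_rot: [[-0.347, 0.938, 0.005], [0.938, 0.347, -0.001], [-0.002, 0.004, -1.0]]
contact_force: [5.7, 1.0, -4.2]
gripper_width: 0.022
finger_force: 2.4
```

```bash
python3 -c "
from plan import *
rel('br')"
```

```text
br R 40.4 ang -1.166 lever-yaw -1.216 z 0.0787 F rad 1.3 cw -5.6 z -4.2 width 0.0220 t 22.75 j6 -0.84
```

>>> send_rows:
  targets: "0.015 -0.32 0 0.08 0.5; 0.015 -0.32 0 0.08 0.5; 0.015 -0.32 0 0.08 0.5; 0.015 -0.32 0 0.08 0.5; 0 0 0 0 0.5"

```text
time_s: 23.38
tool_pos: [0.6206, -0.2453, 0.0787]
tool_rot: [[-0.035, 0.999, 0.004], [0.999, 0.035, -0.001], [-0.002, 0.004, -1.0]]
contact_force: [5.5, -0.3, -3.1]
gripper_width: 0.0219
finger_force: 2.4
```

```bash
python3 -c "
from plan import *
rel('br')"
```

```text
br R 40.0 ang -1.487 lever-yaw -1.536 z 0.0787 F rad 0.8 cw -5.5 z -3.1 width 0.0219 t 23.38 j6 -0.53
```

>>> send_rows:
  targets: "0.015 -0.32 0 0.08 0.5; 0.015 -0.32 0 0.08 0.5; 0 0 0 0 0.5"

```text
time_s: 23.75
tool_pos: [0.6142, -0.2451, 0.0787]
tool_rot: [[0.125, 0.992, 0.004], [0.992, -0.125, -0.002], [-0.001, 0.005, -1.0]]
contact_force: [4.9, -2.0, -4.4]
gripper_width: 0.0216
finger_force: 2.4
```

```bash
python3 -c "
from plan import *
rel('br')"
```

```text
br R 39.8 ang -1.649 lever-yaw -1.696 z 0.0787 F rad 1.6 cw -5.1 z -4.4 width 0.0216 t 23.75 j6 -0.37
```

>>> send_rows:
  targets: "0.015 -0.32 0 0.08 0.5; 0.015 -0.32 0 0.08 0.5; 0 0 0 0 0.5"

```text
time_s: 24.12
tool_pos: [0.6085, -0.2438, 0.0789]
tool_rot: [[0.282, 0.96, 0.006], [0.96, -0.282, -0.002], [-0.0, 0.006, -1.0]]
contact_force: [6.7, -1.6, -5.0]
gripper_width: 0.0218
finger_force: 3.3
```

```bash
python3 -c "
from plan import *
rel('br')"
```

```text
br R 39.4 ang -1.795 lever-yaw -1.856 z 0.0789 F rad 0.1 cw -6.9 z -5.0 width 0.0218 t 24.12 j6 -0.22
```

>>> send_rows:
  targets: "0.01 -0.24 0 0.06 0.5; 0.01 -0.24 0 0.06 0.5; 0 0 0 0 0.5; 0 0 0 0 0.5"

```text
time_s: 24.62
tool_pos: [0.6052, -0.2423, 0.0791]
tool_rot: [[0.394, 0.919, 0.008], [0.919, -0.394, -0.003], [0.001, 0.009, -1.0]]
contact_force: [10.7, -1.1, -6.8]
gripper_width: 0.0218
finger_force: 5.1
```

```bash
python3 -c "
from plan import *
rel('br')"
```

```text
br R 38.9 ang -1.887 lever-yaw -1.975 z 0.0791 F rad -2.3 cw -10.5 z -6.8 width 0.0218 t 24.62 j6 -0.10
```

>>> send_rows:
  targets: "0.01 -0.24 0 0.05 0.5; 0.01 -0.24 0 0.05 0.5; 0 0 0 0 0.5; 0 0 0 0 0.5"

```text
time_s: 25.12
tool_pos: [0.6019, -0.2406, 0.0794]
tool_rot: [[0.483, 0.875, 0.01], [0.875, -0.483, -0.004], [0.002, 0.011, -1.0]]
contact_force: [14.2, -4.0, -8.8]
gripper_width: 0.022
finger_force: 6.6
```

```bash
python3 -c "
from plan import *
rel('br')"
```

```text
br R 38.5 ang -1.984 lever-yaw -2.075 z 0.0794 F rad -2.0 cw -14.6 z -8.8 width 0.0220 t 25.12 j6 0.00
```

>>> send_rows:
  targets: "-0.01 -0.14 0 0.02 0.5; 0 0 0 0 0.5; 0 0 0 0 0.5"

```text
time_s: 25.5
tool_pos: [0.6009, -0.2403, 0.0795]
tool_rot: [[0.501, 0.865, 0.011], [0.865, -0.501, -0.004], [0.002, 0.012, -1.0]]
contact_force: [15.0, -3.3, -9.2]
gripper_width: 0.0218
finger_force: 7.1
```

```bash
python3 -c "
from plan import *
rel('br')"
```

```text
br R 38.5 ang -2.010 lever-yaw -2.095 z 0.0795 F rad -3.3 cw -15.0 z -9.2 width 0.0218 t 25.50 j6 0.02
```

>>> send_rows:
  targets: "0 0.2 0 0 0.17; 0 0.2 0 0 0.17; 0 0 0 0 0.17; 0 0 -3 0 0.17; 0 0 -3 0 0.17; 0 0 0 -0.18 0.17; 0 0 0 -0.18 0.17; 0 0 0 -0.18 0.17"

```text
time_s: 26.5
tool_pos: [0.5993, -0.2407, 0.1379]
tool_rot: [[-0.021, 1.0, -0.0], [1.0, 0.021, -0.0], [-0.0, -0.0, -1.0]]
contact_force: [-0.0, 0.2, 0.5]
gripper_width: 0.036
finger_force: 0.0
```

>>> send_rows:
  targets: "0 0 0 -0.18 0.17; 0 0 0 -0.18 0.17; 0 0 0 -0.18 0.17; 0 0 0 -0.18 0.17; 0 0 0 -0.18 0.17; 0 0 0 -0.18 0.17; 0 0 0 -0.18 0.17; 0 0 0 -0.18 0.17"

```text
time_s: 27.5
tool_pos: [0.5993, -0.2407, 0.1377]
tool_rot: [[-0.994, 0.109, -0.0], [0.109, 0.994, 0.0], [0.0, 0.0, -1.0]]
contact_force: [0.6, -0.2, 0.3]
gripper_width: 0.0361
finger_force: 0.0
```

>>> send_rows:
  targets: "0 0 0 -0.18 0.17; 0 0 0 -0.18 0.17; 0 0 0 -0.18 0.17; 0 0 0 -0.18 0.17; 0 0 0 0 0.17"

```text
time_s: 28.12
tool_pos: [0.5994, -0.2407, 0.1378]
tool_rot: [[-0.823, -0.568, -0.0], [-0.568, 0.823, -0.0], [0.0, 0.0, -1.0]]
contact_force: [-0.0, 0.4, -0.8]
gripper_width: 0.0362
finger_force: 0.0
```

```bash
python3 -c "
from plan import *
rel('br');rel('fl');to('fl',-2.54,.125)"
```

```text
br R 39.6 ang -2.040 lever-yaw 0.604 z 0.1378 F rad -0.4 cw 0.2 z -0.8 width 0.0362 t 28.12 j6 -2.68
fl R 153.4 ang -0.757 lever-yaw -2.537 z 0.1378 F rad -0.3 cw -0.3 z -0.8 width 0.0362 t 28.12 j6 -2.68
shift cm [ 7.19 15.01  1.28] twist cw 0.003
```

>>> send_rows:
  targets: "0 0 0 0.12 0.17; 2.98 4.68 0 0 0.17; 2.98 4.68 0 0 0.17; 2.98 4.68 0 0 0.17; 0 0 0 0 0.17"

```text
time_s: 28.75
tool_pos: [0.4508, -0.1554, 0.1358]
tool_rot: [[-0.884, -0.467, -0.004], [-0.467, 0.884, 0.002], [0.003, 0.004, -1.0]]
contact_force: [0.0, 0.1, 0.9]
gripper_width: 0.0359
finger_force: 0.0
```

```bash
python3 -c "
from plan import *
rel('fl');to('fl',-2.54,.078)
from station import env,eyes
import cv2
s=env.read_state();d=eyes.get_image('wrist');np.savez('pics/w4.npz',pos=s['tool_pos'],rot=s['tool_rot'],**d)
cv2.imwrite('pics/w4.png',cv2.resize(d['frame'][:,:,::-1],(800,600)))"
```

```text
fl R 42.2 ang -2.647 lever-yaw -2.655 z 0.1358 F rad -0.1 cw 0.1 z 0.9 width 0.0359 t 28.75 j6 -2.55
shift cm [-0.26 -0.45  5.78] twist cw -0.115
```

View pics/w4.png

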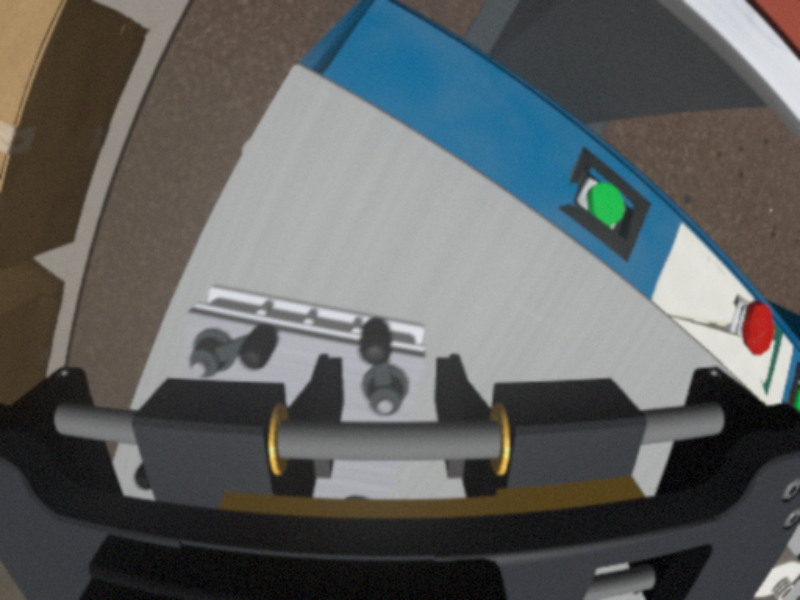

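The fl grip is at about pixel (375,335), between the fingers. The tightened fr grip at (260,345) is clear of the left finger. I'll correct the position and go down.

>>> send_rows:
  targets: "-0.25 -0.45 1 0 0.17; 0 0 1 0 0.17; 0 0 0 0 0.17"

```text
time_s: 29.18
tool_pos: [0.459, -0.1609, 0.1159]
tool_rot: [[-0.885, -0.466, -0.003], [-0.466, 0.885, 0.001], [0.002, 0.003, -1.0]]
contact_force: [-0.7, -0.2, 0.8]
gripper_width: 0.0361
finger_force: 0.0
```

```bash
python3 -c "
from plan import *
from geo import ray
rel('fl');to('fl',-2.54,.078)
w=np.load('pics/w4.npz'); G=ray(w,375/1.5625,327/1.5625,.102);e=G-STUD['fl'];print(G,np.hypot(*e),np.arctan2(e[1],e[0]))"
```

```text
fl R 38.6 ang -2.418 lever-yaw -2.657 z 0.1159 F rad 0.6 cw 0.3 z 0.8 width 0.0361 t 29.18 j6 -2.55
shift cm [0.22 0.44 3.79] twist cw -0.117
[ 0.44480496 -0.16510045] 0.05233831154675154 -2.5381620262851468
```

>>> send_rows:
  targets: "0.22 0.44 0 0 0.17; 0 0 1.3 0 0.17; 0 0 1.3 0 0.17; 0 0 1.2 0 0.17; 0 0 0 0 0.5; 0 0 0 0 0.5"

```text
time_s: 29.92
tool_pos: [0.4554, -0.1582, 0.0796]
tool_rot: [[-0.885, -0.466, 0.0], [-0.466, 0.885, -0.0], [-0.0, -0.0, -1.0]]
contact_force: [0.2, 0.3, 0.7]
gripper_width: 0.0252
finger_force: 0.0
```

```bash
python3 -c "
from plan import *
rel('fl')"
```

```text
fl R 39.7 ang -2.529 lever-yaw -2.657 z 0.0796 F rad -0.3 cw 0.2 z 0.7 width 0.0252 t 29.93 j6 -2.55
```

>>> send_rows:
  targets: "0.03 0.5 0.1 0 0.5; -0.045 0.6 0 0.15 0.5; -0.045 0.6 0 0.15 0.5; -0.045 0.6 0 0.15 0.5; -0.045 0.6 0 0.15 0.5; -0.045 0.6 0 0.15 0.5; -0.045 0.6 0 0.15 0.5; 0 0 0 0 0.5"

```text
time_s: 30.92
tool_pos: [0.4519, -0.1196, 0.079]
tool_rot: [[-0.916, 0.402, 0.001], [0.402, 0.916, -0.002], [-0.002, -0.001, -1.0]]
contact_force: [0.5, -4.7, -1.5]
gripper_width: 0.0216
finger_force: 1.9
```

```bash
python3 -c "
from plan import *
rel('fl')"
```

```text
fl R 39.3 ang 2.728 lever-yaw 2.728 z 0.0790 F rad -2.3 cw -4.2 z -1.5 width 0.0216 t 30.93 j6 -1.58
```

>>> send_rows:
  targets: "-0.045 0.6 0 0.15 0.5; -0.045 0.6 0 0.15 0.5; -0.045 0.6 0 0.15 0.5; -0.045 0.6 0 0.15 0.5; -0.045 0.6 0 0.15 0.5; -0.015 0.32 0 0.08 0.5; 0 0 0 0 0.5"

```text
time_s: 31.8
tool_pos: [0.4746, -0.0974, 0.0783]
tool_rot: [[-0.323, 0.946, -0.002], [0.946, 0.323, -0.0], [0.0, -0.002, -1.0]]
contact_force: [-2.6, -3.3, -1.2]
gripper_width: 0.0217
finger_force: 1.9
```

```bash
python3 -c "
from plan import *
rel('fl')"
```

```text
fl R 40.3 ang 1.907 lever-yaw 1.900 z 0.0783 F rad -2.2 cw -3.5 z -1.2 width 0.0217 t 31.80 j6 -0.69
```

>>> send_rows:
  targets: "-0.015 0.32 0 0.08 0.5; -0.015 0.32 0 0.08 0.5; -0.015 0.32 0 0.08 0.5; 0 0 0 0 0.5"

```text
time_s: 32.3
tool_pos: [0.4838, -0.0951, 0.0781]
tool_rot: [[-0.089, 0.996, -0.002], [0.996, 0.089, 0.0], [0.001, -0.002, -1.0]]
contact_force: [-3.5, -3.0, -0.2]
gripper_width: 0.0219
finger_force: 2.0
```

```bash
python3 -c "
from plan import *
rel('fl')"
```

```text
fl R 40.5 ang 1.672 lever-yaw 1.660 z 0.0781 F rad -2.6 cw -3.8 z -0.2 width 0.0219 t 32.30 j6 -0.44
```

>>> send_rows:
  targets: "-0.015 0.32 0 0.08 0.5; -0.015 0.32 0 0.08 0.5; 0 0 0 0 0.5"

```text
time_s: 32.67
tool_pos: [0.4903, -0.0949, 0.0781]
tool_rot: [[0.071, 0.997, -0.002], [0.997, -0.071, 0.001], [0.001, -0.002, -1.0]]
contact_force: [-4.7, -1.6, -0.6]
gripper_width: 0.0216
finger_force: 2.0
```

```bash
python3 -c "
from plan import *
rel('fl')"
```

```text
fl R 40.6 ang 1.513 lever-yaw 1.500 z 0.0781 F rad -1.8 cw -4.6 z -0.6 width 0.0216 t 32.67 j6 -0.28
```

>>> send_rows:
  targets: "-0.015 0.32 0 0.08 0.5; -0.015 0.32 0 0.08 0.5; 0 0 0 0 0.5"

```text
time_s: 33.05
tool_pos: [0.4966, -0.0957, 0.078]
tool_rot: [[0.229, 0.973, -0.002], [0.973, -0.229, 0.001], [0.001, -0.002, -1.0]]
contact_force: [-4.0, -0.4, -1.9]
gripper_width: 0.0217
finger_force: 2.1
```

```bash
python3 -c "
from plan import *
rel('fl')"
```

```text
fl R 40.7 ang 1.355 lever-yaw 1.340 z 0.0780 F rad -1.2 cw -3.8 z -1.9 width 0.0217 t 33.05 j6 -0.12
```

>>> send_rows:
  targets: "-0.015 0.32 0 0.08 0.5; -0.015 0.32 0 0.08 0.5; 0 0 0 0 0.5"

```text
time_s: 33.42
tool_pos: [0.5009, -0.0971, 0.0775]
tool_rot: [[0.381, 0.925, -0.006], [0.925, -0.381, 0.003], [0.0, -0.006, -1.0]]
contact_force: [-9.2, 1.8, 1.6]
gripper_width: 0.0216
finger_force: 4.8
```

```bash
python3 -c "
from plan import *
rel('fl')"
```

```text
fl R 40.5 ang 1.243 lever-yaw 1.180 z 0.0775 F rad -1.3 cw -9.3 z 1.6 width 0.0216 t 33.42 j6 0.04
```

>>> send_rows:
  targets: "-0.01 0.24 0 0.06 0.5; -0.01 0.24 0 0.06 0.5; 0 0 0 0 0.5; 0 0 0 0 0.5"

```text
time_s: 33.92
tool_pos: [0.5043, -0.0985, 0.0772]
tool_rot: [[0.488, 0.873, -0.008], [0.873, -0.488, 0.004], [-0.001, -0.009, -1.0]]
contact_force: [-11.9, 3.3, 4.5]
gripper_width: 0.0221
finger_force: 6.3
```

```bash
python3 -c "
from plan import *
rel('fl')"
```

```text
fl R 40.4 ang 1.154 lever-yaw 1.061 z 0.0772 F rad -1.8 cw -12.2 z 4.5 width 0.0221 t 33.92 j6 0.16
```

>>> send_rows:
  targets: "0 0.2 0 0.04 0.5; 0 0.2 0 0.04 0.5; 0 0 0 0 0.5; 0 0 0 0 0.5"

```text
time_s: 34.42
tool_pos: [0.507, -0.0997, 0.077]
tool_rot: [[0.556, 0.831, -0.01], [0.831, -0.556, 0.005], [-0.001, -0.011, -1.0]]
contact_force: [-14.5, 5.6, 5.5]
gripper_width: 0.0219
finger_force: 7.7
```

```bash
python3 -c "
from plan import *
rel('fl')"
```

```text
fl R 40.5 ang 1.079 lever-yaw 0.981 z 0.0770 F rad -1.9 cw -15.5 z 5.5 width 0.0219 t 34.42 j6 0.24
```

>>> send_rows:
  targets: "0 -0.2 0 0 0.17; 0 -0.2 0 0 0.17; 0 0 0 0 0.17; 0 0 -3 0 0.17; 0 0 -3 0 0.17; 0 0 -4 0 0.17; 0 0 0 0 0.17; 0 0 0 0 0.17"

```text
time_s: 35.42
tool_pos: [0.5084, -0.1002, 0.1786]
tool_rot: [[0.559, 0.829, 0.001], [0.829, -0.559, -0.0], [0.001, 0.001, -1.0]]
contact_force: [-1.1, 1.0, -1.7]
gripper_width: 0.0358
finger_force: 0.0
```

```bash
python3 -c "
from plan import *
rel('fl')
from station import ticket
print(ticket.sign_off())"
```

```text
fl R 40.7 ang 1.044 lever-yaw 0.977 z 0.1786 F rad 0.3 cw -1.4 z -1.7 width 0.0358 t 35.42 j6 0.25
the job is handed in; nothing more can be done
None
```

I tightened all four nuts in cross order (fr, bl, br, fl) to about 15–16 N at the grip and handed the job in at 35.4 s with the arm clear; sign-off gave no verdict, and I did not measure the final nut heights or how level the cover is.

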